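# Scan the lot label and show the sample plug to the inspection camera

## Task

Book the sample in: pick up the yellow hand scanner, aim its red window squarely at the middle of the barcode label on the side of the wooden crate from about 8 cm away, hold it steady there for a second, and lay it gently back, right side up, in the middle of its green rubber mat. Then take the plug with the blue top out of the crate and hold it up to the inspection camera with its threaded end facing straight into the lens, on the lens axis and about 9 cm from the glass. Finish while still holding it there in the air, and do not disturb the other things or the camera.

Things in the scene. Friction and masses are not known exactly. Their poses are not given: they have to be found in the camera images.
- scanner: The same hand scanner as scanner_mid (identical axes); origin at the centre of its underside.
- scanner_mid (a point): Hand scanner, a bar 150 mm long, 36 mm high, about 0.2 kg, lying flat on its mat. This point is its centre, half-way up (18 mm above its underside), which is also where to grip it. Own x runs along the bar to the nose with the red window, z is up out of its top. The yellow handle (own x from -75 to +31 mm) is 32 mm wide along own y; the black nose (own x +31 to +75 mm) is 46 mm wide.
- scanner_window (a point): Centre of the scanner's red window, 76 mm ahead of its centre along own x; it looks along +x.
- mat: Green rubber mat for the scanner, 200 (x) by 90 (y) by 4 mm, fixed; origin at the centre of its underside, on the table; top 4 mm higher.
- crate: Open pine crate, fixed, 234 by 234 by 90 mm high, walls and floor 12 mm thick (inside 210 by 210 mm); origin at the centre of its underside, on the table. Four plugs stand in it about 86 mm apart, one in each quarter, in any order.
- label (a point): Middle of the white barcode label (90 by 56 mm) on the outside of the crate's left wall, 50 mm above the table. Axes are the crate's: the label faces along +y, its width runs along x, z is up.
- plug_blue: The same blue-topped plug as plug_blue_mid (identical axes); origin at the centre of its lower, threaded end.
- plug_blue_mid (a point): The sample: a steel plug with a round blue top, standing in the crate, 62 mm tall, about 0.4 kg. This point is its centre, 31 mm above its lower end; z runs along the plug towards the blue top. The upper 23 mm is a smooth round head of diameter 36 mm, the lower 39 mm is threaded, diameter 33 mm. Its turn about z does not matter. It stands on the crate floor, 12 mm above the table.
- plug_end (a point): Centre of the threaded end of the blue-topped plug, 31 mm from its centre along its own -z.
- plug_a_mid (a point): Centre of a plain steel plug of the same size, no blue top, to be left alone.
- plug_b_mid (a point): Centre of a second plain plug, to be left alone.
- plug_c_mid (a point): Centre of a third plain plug, to be left alone.
- lens (a point): Centre of the glass of the inspection camera, in a fork on a low stand left of the mat. The lens looks along +z of this point, obliquely up and towards the robot's side, 0.3 to 0.7 rad off vertical; y is the level tilt axis. White light ring, diameter 64 mm, round the lens, flush with the glass. The tilt pivot is 45 mm behind the glass, 90 mm above the table; it is stiff and stays where it is unless it is pushed. Base 90 by 90 mm.
- camera: The camera head itself (grey, about 64 mm wide, 80 mm long), same axes as lens; origin on its tilt pivot.
- stand: Fixed stand of the camera; origin at the centre of the underside of its base.
- wrench: Loose steel wrench lying on the near right of the table, about 200 mm long, 10 mm high, leave alone; origin on its underside.
- oil: Loose amber oil bottle, diameter 56 mm, 130 mm tall, at the back, leave alone; origin at its underside.
- coupling: Loose copper-coloured pipe coupling with two lugs, 110 by 72 by 30 mm high, near left, leave alone; origin at its underside.

How it is judged:
By the outcome, as a careful person would: the job done as asked, in the order asked, and still so for the second after the job is handed in, while the arm keeps its last pose, push and grip.
It also fails if it takes over 64 s, if anything falls off the work surface, if the arm or the gripper's body presses on something with over 40 N, if the wrist force passes 120 N, or if a joint passes its speed limit or range.

## Robot

A 6-joint arm with a two-finger parallel gripper is mounted at the origin on the work surface. World frame = base frame: x ahead of the robot, y to its left, z up, the work surface at z = 0. Lengths are in m, angles in rad, forces in N, time in s.
With the tool pointing down it reaches from about 0.3 to 0.825 m from the base axis. Payload 5.4 kg.
Tool frame: the origin (TCP) lies at the very end of the fingers, on their centre line; the grasp point (between the pads) lies 19 mm behind it (env.hold_point_z is the distance from the TCP to the grasp point, in m); z points along the fingers, y is the direction in which the jaws open and shut (so a half turn about z gives the same grasp; the last joint's range is limited). The gripper opens to 92 mm and grips with 3 to 60 N. Pads are 20 mm wide; open, the fingers measure 128 mm over their backs; the gripper's body (75 mm by 189 mm) begins 69 mm behind the grasp point.
Start: joints at [1.006, 0.158, 1.597, -0, 1.386, -0.21], TCP at [0.2, 0.539, 0.215] pointing down, gripper open.
Joint ranges: [-2.91, 2.91], [-0.94, 2.29], [0.18, 2.7], [-1.29, 4.43], [0.17, 2.64], [-3, 3]. Speed limits (rad/s): [2.57, 2.57, 3.14, 3.14, 3.14, 3.14].

## Interface

Orientations are given as a rotation vector (axis times angle).
In Python, from cell import env gives the robot as it stands. The module is installed in compiled form; this text tells all that it offers.
- The arm moves only by the tool jog_arm, never from a script. Its argument "moves" is a list of rows, each a list of 7 numbers: the opening, from 0 (shut) to 1 (fully open), then the shift along the tool's x, y, z normalised to -1 to 1, where 1 is 0.1 m, then the turn, a rotation vector about the tool's x, y, z normalised to -1 to 1, where 1 is 120 degrees. In form: [[grip, dx, dy, dz, ax, ay, az], ...]. A call has 1 to 10 rows; each row is the pose to reach, as a shift and turn from the pose commanded when the call began, along the tool's axes at that moment; what a row does not reach only later rows make up. A row lasts 1/12 s, in which the tool goes at most 41.7 mm and 7.16 degrees, less where a joint would pass 70% of its speed; a pose out of reach is approached as far as the arm can. A call with a number of a shift or a turn outside -1 to 1 is refused whole. A call with a gripper value outside its range is refused whole. The fingers move at their own pace and stop on an object; "squeeze" is the grip in N (left out, the last holds). Time passes only in rows, so rows that repeat a pose let the fingers close. It gives the time, the measured TCP pose, the force and the opening at its end, in the units of the state.
- env.state(): the state, without advancing time (a new reading comes with each control period).
- env.snapshot(name): name is "scene" or "side" or "wrist"; returns a dict with "pixels" (480x640x3 uint8, blue, green, red), "K" (3x3 intrinsics, pixels), "eye" and "orientation" of the camera in the world. Camera axes: x right, y up, looking along -z (the intrinsics and any distortion apply to the point x, -y, -z); pixel columns grow to the right and rows downward; lengths in m; the calibration is good to about 2 mm. A picture is of the moment at which its call begins. There is no depth.
- env.job_done(): hands the job in, once; it reports no verdict.
Trained networks look in the newest picture that a camera, given by its name, has taken for a name from the list of things; names that differ only in an ending like _2 or _b are one class to them, and where a whole thing is asked for, a point or a joint stands for the part that bears it (a point fixed in the world has none). Each returns a list of dicts, best first, with "confidence" (0 to 1); they miss things now and then, are a little off and sometimes report something else, mostly with a low value. They report only what shows in the picture. A call takes as long as a camera call.
- env.look_for(target, camera): "point" ([x, y, z] in m, in world coordinates, good to about 4 mm: the middle of the surface that is visible of it).
- env.place_of(target, camera): "point" ([x, y, z] in m, in world coordinates, good to about 4 mm: a listed point, or the origin of a listed thing).
The state is a dict: "time": time; "joints": joint angles; "qd": joint speeds; "joint_torque": joint torques, N m; "tool_pos": TCP position; "tool_rot": TCP orientation; "contact_force": force on the tool from outside, world axes, zero at the start; "moment": the same for the moment, N m; "finger_gap": opening from 0.0 (shut) to 1.0 (fully open).
Only numpy, scipy, OpenCV 4.12 (cv2) and the standard library are available. Lean on these libraries where they do the work, as an engineer would, in place of code of your own. Each camera call takes 0.05 s, during which the arm holds its last target. There are 200 camera calls.

## Working session

There is one attempt and no reset: what is moved stays moved. The work goes in short steps, Python scripts to look and compute and a tool call to move; the robot and the scene stay as the last step left them, time stands still between calls to the robot, and variables do not carry over. Pictures are saved under pics/ and viewed, about 8 in all and at most 12, crops included, and the job is handed in when it is done.

Besides the shell and the picture viewer there is one more tool, called after "Call:" as name(argument=value, ...), one argument or row to a line, values as JSON. jog_arm: Moves the arm, as the interface text tells. Scaled input: -1 to 1 covers 0.1 m each way for a shift and 120 degrees each way for a turn. Its arguments: {"type":"object","properties":{"moves":{"type":"array"},"squeeze":{"type":"number"}},"required":["moves"]}

```bash
mkdir -p pics; ls
python3 - <<'E'
from cell import env
import cv2,numpy as np
s=env.state();print(s['time'],s['tool_pos'],s['tool_rot'],s['finger_gap'],env.hold_point_z)
ims=[]
for c in ['scene','side']:
    d=env.snapshot(c);cv2.imwrite(f'pics/{c}0.png',d['pixels']);print(c,d['eye'])
    for t in ['scanner_mid','scanner_window','mat','crate','label','plug_blue_mid','plug_a_mid','lens','camera','stand','wrench','oil','coupling']:
        r=env.place_of(t,c); print(t,[(np.round(q['point'],3).tolist(),round(q['confidence'],2)) for q in r[:4]])
    ims.append(d['pixels'])
cv2.imwrite('pics/both.png',cv2.resize(np.vstack(ims),None,fx=.62,fy=.62))
cv2.imwrite('pics/both.png',np.vstack([cv2.resize(i,(400*1,300)) for i in ims]))
E
```

```text
pics
0.0 [0.19943743 0.53864731 0.21364191] [-5.54216374e-01 -3.09164410e+00  2.67243080e-03] 0.9982868730152579 0.0187
scene [ 1.33875087 -0.39442904  0.69712823]
scanner_mid [([0.439, 0.126, 0.021], 0.58)]
scanner_window [([0.513, 0.114, 0.02], 0.57)]
mat [([0.444, 0.12, -0.001], 0.96)]
crate [([0.533, -0.177, -0.0], 0.71)]
label [([0.511, -0.054, 0.05], 0.59)]
plug_blue_mid [([0.484, -0.138, 0.041], 0.67)]
plug_a_mid [([0.582, -0.202, 0.044], 0.76)]
lens [([0.67, 0.253, 0.134], 0.94), ([0.488, -0.137, 0.012], 0.19)]
camera [([0.677, 0.262, 0.088], 0.56)]
stand [([0.675, 0.268, 0.001], 0.67)]
wrench [([0.292, -0.374, -0.006], 0.8)]
oil [([0.767, 0.004, -0.001], 0.8)]
coupling [([0.334, 0.311, -0.001], 0.89), ([0.676, 0.266, 0.089], 0.61)]
side [ 0.35647643 -0.82326593  0.78154408]
scanner_mid [([0.436, 0.128, 0.023], 0.95), ([0.483, -0.134, 0.015], 0.66), ([0.291, -0.375, 0.002], 0.27), ([0.336, 0.314, 0.004], 0.15)]
scanner_window [([0.561, -0.123, 0.042], 0.61)]
mat [([0.449, 0.118, -0.002], 0.82), ([0.513, 0.114, 0.024], 0.16)]
crate [([0.537, -0.169, -0.001], 0.85)]
label [([0.505, -0.056, 0.05], 0.82)]
plug_blue_mid [([0.486, -0.133, 0.039], 0.77), ([0.442, 0.124, 0.004], 0.61), ([0.334, 0.312, 0.001], 0.24)]
plug_a_mid [([0.586, -0.197, 0.042], 0.81)]
lens [([0.667, 0.254, 0.133], 0.95)]
camera [([0.678, 0.268, 0.091], 0.55)]
stand [([0.677, 0.266, -0.003], 0.61), ([0.535, -0.171, -0.001], 0.61)]
wrench [([0.294, -0.375, 0.003], 0.87)]
oil [([0.768, -0.002, -0.004], 0.73), ([0.669, 0.251, 0.132], 0.57)]
coupling [([0.336, 0.311, -0.001], 0.65)]
```

View pics/scene0.png

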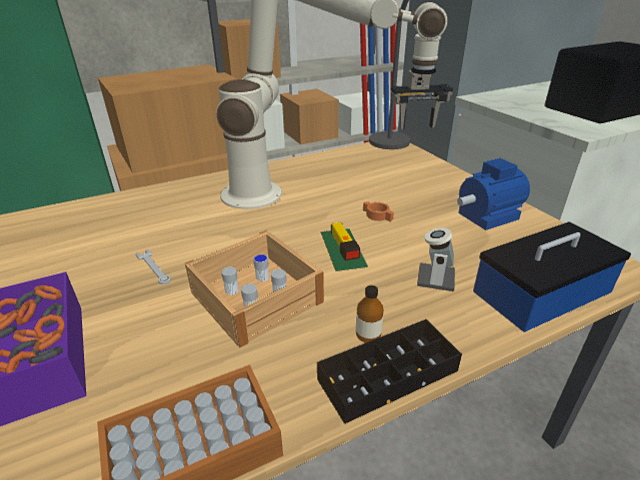

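View pics/side0.png

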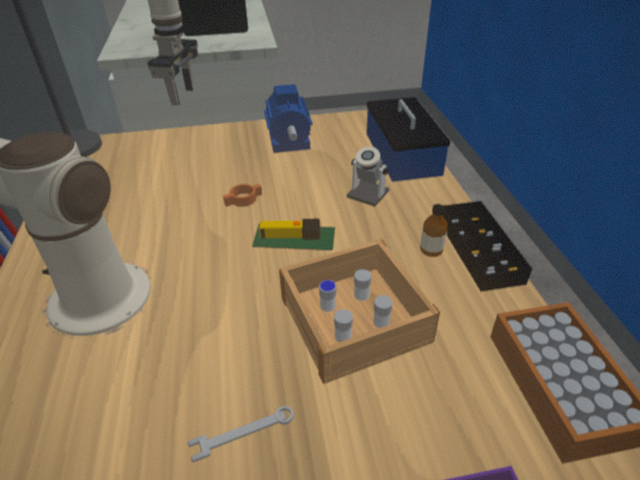

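The scene view shows the scanner at about (344,240), the blue plug at (261,262) in the rotated crate, and the camera lens at (438,237). The side view agrees, with the scanner at (290,229), the plug at (328,290) and the lens at (368,156). Next I move above the scanner.

Call:
jog_arm(
  moves=[
    [1, -0.3, -0.25, 0, 0, 0, 0],
    [1, -0.6, -0.5, 0, 0, 0, 0],
    [1, -0.92, -0.756, 0, 0, 0, 0],
    [1, -0.92, -0.756, 0, 0, 0, 0],
  ],
)

```text
time: 1.73
tool_pos: [0.2625, 0.4319, 0.2143]
tool_rot: [0.561, 3.089, -0.004]
contact_force: [-0.8, -0.4, -0.2]
finger_gap: 1.002
```

Call:
jog_arm(
  moves=[
    [1, -0.3, -0.25, 0, 0, 0, 0],
    [1, -0.6, -0.5, 0, 0, 0, 0],
    [1, -0.92, -0.756, 0, 0, 0, 0],
    [1, -0.92, -0.756, 0, 0, 0, 0],
  ],
)

```text
time: 2.07
tool_pos: [0.323, 0.329, 0.2148]
tool_rot: [0.564, 3.088, -0.003]
contact_force: [0.7, 0.6, -0.7]
finger_gap: 1.003
```

Call:
jog_arm(
  moves=[
    [1, -0.3, -0.25, 0, 0, 0, 0],
    [1, -0.6, -0.5, 0, 0, 0, 0],
    [1, -0.92, -0.756, 0, 0, 0, 0],
    [1, -0.92, -0.756, 0, 0, 0, 0],
  ],
)

```text
time: 2.4
tool_pos: [0.383, 0.2259, 0.2149]
tool_rot: [0.565, 3.088, -0.003]
contact_force: [0.2, 0.2, 0.5]
finger_gap: 0.996
```

Call:
jog_arm(
  moves=[
    [1, -0.3, -0.25, 0, 0, 0, -0.03],
    [1, -0.6, -0.5, 0, 0, 0, -0.06],
    [1, -0.92, -0.756, 0, 0, 0, -0.09],
    [1, -0.92, -0.756, 0, 0, 0, -0.09],
    [1, -0.92, -0.756, 0, 0, 0, -0.09],
  ],
)

```text
time: 2.82
tool_pos: [0.4404, 0.127, 0.2147]
tool_rot: [-0.267, -3.13, -0.001]
contact_force: [0.4, 1.1, 0.0]
finger_gap: 1.002
```

```bash
cat > h.py <<'E'
from cell import env
import cv2,numpy as np
from scipy.spatial.transform import Rotation as Ro
def pose():
    s=env.state(); return np.array(s['tool_pos']),Ro.from_rotvec(s['tool_rot'])
def plan(tcp,R):
    p,r=pose(); d=r.inv().apply(np.array(tcp)-p)/.1; t=(r.inv()*R).as_rotvec()/np.radians(120)
    print('shift',d.round(3),'turn',t.round(4))
def down(yaw):  # tool z down, tool y at world yaw
    y=np.array([np.cos(yaw),np.sin(yaw),0]);z=np.array([0,0,-1.]);return Ro.from_matrix(np.c_[np.cross(y,z),y,z])
def proj(d,P):
    c=(np.atleast_2d(P)-d['eye'])@rot(d); q=np.c_[c[:,0],-c[:,1],-c[:,2]]@np.array(d['K']).T; return q[:,:2]/q[:,2:]
def rot(d):
    o=np.array(d['orientation']); return o if o.shape==(3,3) else (Ro.from_rotvec(o) if o.size==3 else Ro.from_quat(o)).as_matrix()
def ray(d,uv):
    v=np.linalg.solve(np.array(d['K']),[uv[0],uv[1],1]); return rot(d)@np.array([v[0],-v[1],-v[2]])
def onz(d,uv,z):
    r=ray(d,uv);e=np.array(d['eye']);return e+r*(z-e[2])/r[2]
def look(c,names,n=2):
    for t in names:
        print(c,t,[(np.round(q['point'],4).tolist(),round(q['confidence'],2)) for q in env.place_of(t,c)[:n]])
E
python3 - <<'E'
from h import *
s=env.state();print(s['time'],s['tool_pos'],s['tool_rot'],s['contact_force'])
d=env.snapshot('wrist');print(d['eye'],np.array(d['orientation']).round(3).tolist(),np.array(d['K']).tolist(),d.keys())
cv2.imwrite('pics/w1.png',d['pixels'])
look('wrist',['scanner_mid','scanner','scanner_window','mat','crate','label','plug_blue_mid','lens'])
E
```

```text
2.8167 [0.4404352  0.12695123 0.21465613] [-2.67369432e-01 -3.13000509e+00 -6.77563299e-04] [0.3503264  1.1339673  0.04755491]
[0.35952644 0.14060632 0.3847986 ] [-0.244, -0.206, 1.39] [[416.17608480615223, 0.0, 318.4820074209717], [0.0, 416.17608480615223, 240.76666619765282], [0.0, 0.0, 1.0]] dict_keys(['pixels', 'K', 'eye', 'orientation'])
wrist scanner_mid [([0.4364, 0.1266, 0.0205], 0.73)]
wrist scanner [([0.4406, 0.1254, 0.0061], 0.9)]
wrist scanner_window [([0.5136, 0.1146, 0.0205], 0.76), ([0.5598, -0.1196, 0.0453], 0.47)]
wrist mat [([0.4447, 0.1143, 0.0012], 0.85)]
wrist crate [([0.5331, -0.172, 0.0003], 0.66)]
wrist label [([0.5083, -0.0568, 0.0493], 0.86)]
wrist plug_blue_mid [([0.4879, -0.1405, 0.0408], 0.58)]
wrist lens [([0.45, 0.1119, 0.0026], 0.68)]
```

View pics/w1.png

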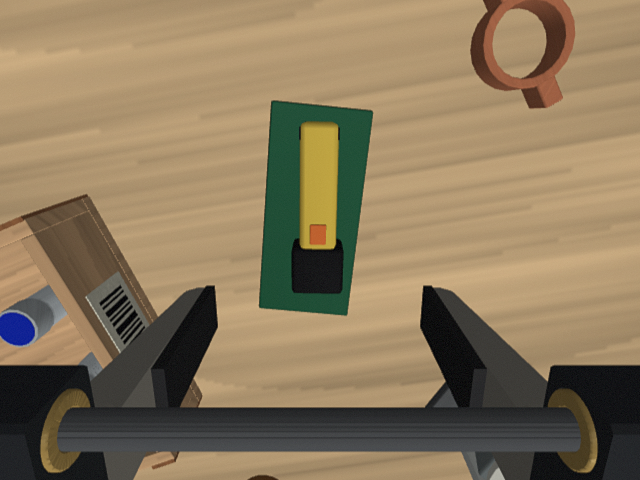

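The wrist view shows the scanner tail at about (320,123) and its nose at (317,293). The mat corners are (271,101), (373,110), (347,316) and (260,306). The label is at lower left, around (118,312).

Run:
```python
from h import *
d=env.snapshot('wrist'); im=d['pixels']
m=np.array([onz(d,u,.004) for u in [(271,101),(373,110),(347,316),(260,306)]]);print('mat',m.mean(0),m.round(4).tolist(),np.linalg.norm(np.roll(m,-1,0)-m,axis=1))
h=cv2.cvtColor(im,cv2.COLOR_BGR2HSV)
# handle yellow
y=cv2.inRange(h,(20,120,80),(35,255,255));y[:110]=0;y[300:]=0;y[:,:280]=0;y[:,360:]=0
r=cv2.minAreaRect(cv2.findNonZero(y)); b=cv2.boxPoints(r); P=np.array([onz(d,u,.04) for u in b]);print('yellow',b.round(1).tolist(),P.round(4).tolist())
g=cv2.inRange(h,(60,100,30),(90,255,255)); c=max(cv2.findContours(g|y,0,2)[0],key=cv2.contourArea);r=cv2.minAreaRect(c);b=cv2.boxPoints(r);P=np.array([onz(d,u,.004) for u in b]);print('matrect',b.round(1).tolist(),P.round(4).tolist(),P.mean(0))
cv2.imwrite('pics/lab.png',cv2.resize(im[180:420,0:220],None,fx=2.5,fy=2.5,interpolation=cv2.INTER_CUBIC))
```

```text
mat [0.44706538 0.12105107 0.004     ] [[0.3405, 0.1029, 0.004], [0.3624, 0.1893, 0.004], [0.5554, 0.1382, 0.004], [0.5301, 0.0537, 0.004]] [0.08909801 0.19963486 0.08822951 0.19589623]
yellow [[296.29998779296875, 249.8000030517578], [299.3999938964844, 122.19999694824219], [337.5, 123.19999694824219], [334.3999938964844, 250.8000030517578]] [[0.4664, 0.1042, 0.04], [0.3616, 0.1258, 0.04], [0.3673, 0.1556, 0.04], [0.4727, 0.1368, 0.04]]
matrect [[250.60000610351562, 306.79998779296875], [271.1000061035156, 101.80000305175781], [371.29998779296875, 111.80000305175781], [350.79998779296875, 316.79998779296875]] [[0.5294, 0.0443, 0.004], [0.3411, 0.1029, 0.004], [0.3636, 0.1877, 0.004], [0.5569, 0.1419, 0.004]] [0.4477473  0.11919003 0.004     ]
```

View pics/lab.png

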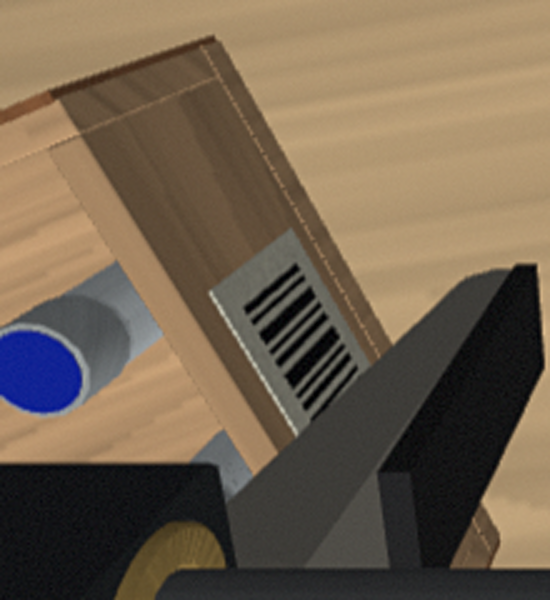

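Call:
jog_arm(
  moves=[
    [1, 0.01, 0, 0.3, 0, 0, 0],
    [1, 0.024, 0.005, 0.6, 0, 0, 0],
    [1, 0.024, 0.005, 0.9, 0, 0, 0],
    [1, 0.024, 0.005, 1, 0, 0, 0],
    [1, 0.024, 0.005, 1, 0, 0, 0],
  ],
)

```text
time: 3.73
tool_pos: [0.4351, 0.1287, 0.112]
tool_rot: [-0.26, -3.125, 0.001]
contact_force: [-0.6, -0.4, -0.1]
finger_gap: 1.0
```

Call:
jog_arm(
  moves=[
    [0.8, 0, 0, 0.2, 0, 0, 0],
    [0.7, 0, 0, 0.4, 0, 0, 0],
    [0.7, 0, 0, 0.6, 0, 0, 0],
    [0.7, 0, 0, 0.75, 0, 0, 0],
    [0.7, 0, 0, 0.9, 0, 0, 0],
    [0.7, 0, 0, 0.95, 0, 0, 0],
    [0.7, 0, 0, 0.95, 0, 0, 0],
  ],
)

```text
time: 4.32
tool_pos: [0.4379, 0.1287, 0.02]
tool_rot: [-0.261, -3.131, 0.0]
contact_force: [0.7, -0.0, -0.1]
finger_gap: 0.699
```

Run:
```python
from h import *
s=env.state();print(s['time'],s['tool_pos'],s['contact_force'],s['finger_gap'])
d=env.snapshot('wrist');cv2.imwrite('pics/w2.png',d['pixels'])
look('wrist',['scanner_mid','scanner_window','mat'])
look('side',['scanner_mid'])if 0 else None
plan([.438,.1265,.0095],down(np.radians(80)))
```

```text
4.3167 [0.4379032  0.12868275 0.02001646] [ 0.66789621 -0.04094844 -0.07612   ] 0.6992910675714823
wrist scanner_mid [([0.4384, 0.128, 0.021], 0.94)]
wrist scanner_window [([0.5148, 0.1156, 0.0205], 0.9)]
wrist mat []
shift [ 0.006 -0.023  0.117] turn [0.0003 0.0014 0.004 ]
```

View pics/w2.png

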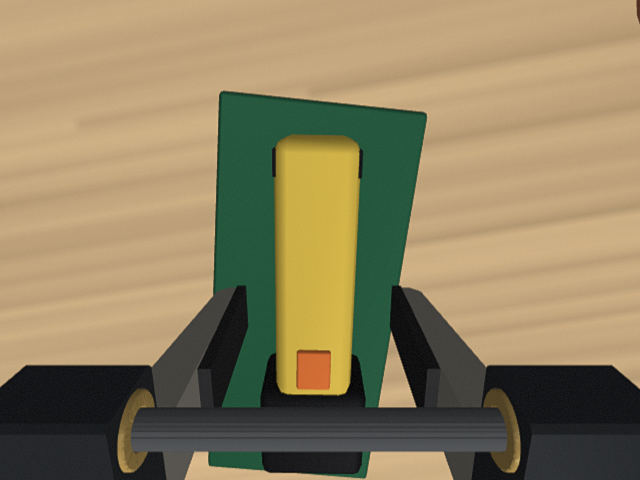

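The scanner sits centred between the fingers, with the handle spanning columns 275 to 358 and the fingers at 245 and 392. I go down and grip.

Call:
jog_arm(
  moves=[
    [0.6, 0, -0.01, 0.05, 0, 0, 0],
    [0.5, 0, -0.01, 0.1, 0, 0, 0],
    [0.4, 0, -0.01, 0.105, 0, 0, 0],
    [0.2, 0, -0.01, 0.105, 0, 0, 0],
    [0.2, 0, -0.01, 0.105, 0, 0, 0],
    [0.2, 0, -0.01, 0.105, 0, 0, 0],
    [0.2, 0, -0.01, 0.105, 0, 0, 0],
  ],
  squeeze=30,
)

```text
time: 5.1
tool_pos: [0.4372, 0.1276, 0.009]
tool_rot: [-0.261, -3.13, 0.0]
contact_force: [-0.6, -0.7, -2.7]
finger_gap: 0.346
```

Run:
```python
from h import *
s=env.state();print(s['time'],s['tool_pos'],s['tool_rot'],s['contact_force'],s['finger_gap'])
d=env.snapshot('wrist');cv2.imwrite('pics/w3.png',d['pixels'])
look('wrist',['scanner_mid','scanner_window','mat'])
m=np.array([onz(d,u,.004) for u in [(221,92),(427,114),(367,477),(209,465)]]);print(m.mean(0))
```

```text
5.1 [0.43716161 0.12761661 0.00896549] [-2.60916149e-01 -3.13041522e+00  1.68779245e-04] [-0.55608343 -0.71240108 -2.70997267] 0.34638389287595317
wrist scanner_mid [([0.4413, 0.1293, 0.0208], 0.92)]
wrist scanner_window [([0.5157, 0.1161, 0.021], 0.91), ([0.4392, 0.1255, 0.0081], 0.28)]
wrist mat []
[0.44164267 0.11991572 0.004     ]
```

Run:
```python
from h import *
d=dict(eye=np.array([0.35952644,0.14060632,0.3847986]),orientation=[-0.244,-0.206,1.39],K=[[416.176,0,318.48],[0,416.176,240.767],[0,0,1]])
def L(u,z): return onz(d,(u[0]/2.5-.2,180+u[1]/2.5-.2),z)
for n,a,b,z in [('top',(80,135),(300,437),.09),('bot',(215,38),(395,350),0),('labtop',(210,293),(297,437),.078),('labbot',(290,230),(383,362),.022)]:
    A,B=L(a,z),L(b,z);v=B-A;print(n,A.round(4),B.round(4),np.degrees(np.arctan2(v[1],v[0])))
d=env.snapshot('scene');cv2.imwrite('pics/s1.png',cv2.resize(d['pixels'][220:350,170:350],None,fx=4,fy=4,interpolation=cv2.INTER_CUBIC))
for c in['scene','side']:
    env.snapshot(c);look(c,['label','crate','plug_a_mid','plug_b_mid','plug_c_mid','plug_blue_mid'],4)
```

```text
top [ 0.4065 -0.0815  0.09  ] [ 0.515  -0.0487  0.09  ] 16.87519202978625
bot [ 0.3935 -0.0858  0.    ] [ 0.5299 -0.0556  0.    ] 12.481416009376442
labtop [ 0.4657 -0.0687  0.078 ] [ 0.5211 -0.0573  0.078 ] 11.62333803320177
labbot [ 0.4656 -0.0691  0.022 ] [ 0.5244 -0.0504  0.022 ] 17.641205534562506
scene label [([0.5092, -0.0589, 0.0515], 0.61)]
scene crate [([0.5348, -0.1747, -0.0012], 0.76)]
scene plug_a_mid [([0.5833, -0.2022, 0.0443], 0.87)]
scene plug_b_mid [([0.563, -0.1235, 0.0451], 0.71), ([0.3315, 0.3125, 0.0001], 0.39)]
scene plug_c_mid [([0.4964, -0.2199, 0.0476], 0.56)]
scene plug_blue_mid [([0.4826, -0.1375, 0.0428], 0.7)]
side label [([0.5103, -0.0559, 0.0494], 0.88), ([0.4954, -0.2241, 0.0432], 0.66)]
side crate [([0.5375, -0.168, -0.0002], 0.88), ([0.4933, -0.2277, 0.0416], 0.29)]
side plug_a_mid [([0.5813, -0.1964, 0.0412], 0.64)]
side plug_b_mid [([0.559, -0.1232, 0.0447], 0.89)]
side plug_c_mid [([0.4925, -0.2246, 0.041], 0.97), ([0.3365, 0.3149, -0.0001], 0.68)]
side plug_blue_mid [([0.4862, -0.1359, 0.0388], 0.97)]
```

Call:
jog_arm(
  moves=[
    [0.2, 0, 0, -0.1, 0, 0, 0],
    [0.2, 0, 0, -0.25, 0, 0, 0],
    [0.2, 0, 0, -0.4, 0, 0, 0],
    [0.2, 0, 0, -0.5, 0, 0, 0],
    [0.2, 0, 0, -0.5, 0, 0, 0],
  ],
)

```text
time: 6.47
tool_pos: [0.4395, 0.1277, 0.0619]
tool_rot: [0.26, 3.125, 0.001]
contact_force: [0.0, -0.4, -3.2]
finger_gap: 0.347
```

Run:
```python
from h import *
plan([.4728,.0961,.037],down(np.radians(13.3)))
```

```text
shift [-0.379 -0.257  0.251] turn [0.0019 0.0019 0.5598]
```

Call:
jog_arm(
  moves=[
    [0.2, -0.02, -0.02, 0, 0, 0, 0.056],
    [0.2, -0.06, -0.04, 0, 0, 0, 0.112],
    [0.2, -0.1, -0.07, 0, 0, 0, 0.168],
    [0.2, -0.15, -0.1, 0, 0, 0, 0.224],
    [0.2, -0.2, -0.14, 0, 0, 0, 0.28],
    [0.2, -0.25, -0.17, 0.05, 0, 0, 0.336],
    [0.2, -0.3, -0.2, 0.1, 0, 0, 0.392],
    [0.2, -0.34, -0.23, 0.15, 0, 0, 0.448],
    [0.2, -0.37, -0.25, 0.2, 0, 0, 0.504],
    [0.2, -0.379, -0.257, 0.25, 0, 0, 0.56],
  ],
)

```text
time: 7.3
tool_pos: [0.4705, 0.0957, 0.0334]
tool_rot: [-1.957, -2.457, 0.0]
contact_force: [-0.2, -0.2, -2.6]
finger_gap: 0.346
```

Call:
jog_arm(
  moves=[
    [0.2, 0, 0, 0, 0, 0, 0],
    [0.2, 0, 0, 0, 0, 0, 0],
  ],
)

```text
time: 7.47
tool_pos: [0.4698, 0.096, 0.0335]
tool_rot: [-1.945, -2.465, 0.001]
contact_force: [0.0, 0.2, -2.0]
finger_gap: 0.343
```

Run:
```python
from h import *
s=env.state();print(s['time'],s['tool_pos'],s['tool_rot'],s['contact_force'],s['finger_gap'])
ims=[]
for c in ['wrist','scene','side']:
    d=env.snapshot(c);ims.append(d['pixels'])
    look(c,['scanner_mid','scanner_window','label'])
a=ims[0];b=cv2.resize(ims[1][200:360,170:383],(640,480),interpolation=cv2.INTER_CUBIC)
cv2.imwrite('pics/scan.png',cv2.resize(np.vstack([a,b]),(400,600)))
plan([.4728,.0961,.037],down(np.radians(13.3)))
```

```text
7.4667 [0.46975465 0.09604877 0.03349611] [-1.94516570e+00 -2.46526654e+00  1.46713688e-03] [ 0.01398011  0.21930386 -1.98811514] 0.3428922209690403
wrist scanner_mid [([0.4692, 0.0963, 0.0472], 0.86)]
wrist scanner_window [([0.4909, 0.022, 0.045], 0.82)]
wrist label []
scene scanner_mid [([0.4713, 0.0974, 0.0448], 0.7)]
scene scanner_window [([0.4891, 0.023, 0.0454], 0.65)]
scene label [([0.511, -0.0562, 0.0494], 0.94), ([0.6766, 0.2664, 0.0017], 0.71)]
side scanner_mid [([0.4695, 0.0978, 0.0493], 0.83), ([0.3363, 0.3104, 0.0001], 0.72)]
side scanner_window [([0.4878, 0.0192, 0.0477], 0.69)]
side label [([0.5098, -0.0564, 0.0479], 0.71), ([0.4861, -0.1368, 0.0129], 0.68)]
shift [-0.005  0.022 -0.028] turn [ 0.0001  0.     -0.0001]
```

View pics/scan.png

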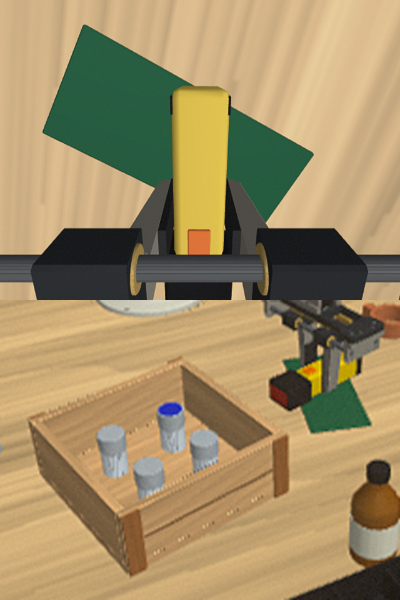

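The scanner hangs level, about 8 cm in front of the crate's left wall with its nose pointing at it. I make a 3 mm correction and then hold.

Call:
jog_arm(
  moves=[
    [0.2, 0, 0.025, -0.03, 0, 0, 0],
    [0.2, 0, 0.025, -0.03, 0, 0, 0],
    [0.2, 0, 0.025, -0.03, 0, 0, 0],
    [0.2, 0, 0.025, -0.03, 0, 0, 0],
    [0.2, 0, 0.025, -0.03, 0, 0, 0],
    [0.2, 0, 0.025, -0.03, 0, 0, 0],
    [0.2, 0, 0.025, -0.03, 0, 0, 0],
    [0.2, 0, 0.025, -0.03, 0, 0, 0],
    [0.2, 0, 0.025, -0.03, 0, 0, 0],
    [0.2, 0, 0.025, -0.03, 0, 0, 0],
  ],
)

```text
time: 8.9
tool_pos: [0.4729, 0.0966, 0.0371]
tool_rot: [-1.95, -2.463, 0.0]
contact_force: [-0.5, 0.2, -2.4]
finger_gap: 0.348
```

Call:
jog_arm(
  moves=[
    [0.2, 0, 0, 0, 0, 0, 0],
    [0.2, 0, 0, 0, 0, 0, 0],
    [0.2, 0, 0, 0, 0, 0, 0],
    [0.2, 0, 0, 0, 0, 0, 0],
    [0.2, 0, 0, 0, 0, 0, 0],
    [0.2, 0, 0, 0, 0, 0, 0],
    [0.2, 0, 0, 0, 0, 0, 0],
    [0.2, 0, 0, 0, 0, 0, 0],
    [0.2, 0, 0, 0, 0, 0, 0],
    [0.2, 0, 0, 0, 0, 0, 0],
  ],
)

```text
time: 9.73
tool_pos: [0.4729, 0.0966, 0.0371]
tool_rot: [1.95, 2.463, 0.0]
contact_force: [-0.6, 0.6, -3.2]
finger_gap: 0.343
```

Run:
```python
from h import *
s=env.state();print(s['time'],s['tool_pos'],s['finger_gap'])
for c in ['wrist','scene','side']:
    env.snapshot(c); look(c,['scanner_mid','scanner_window','mat'],1)
y=np.radians(-14.7);x=np.array([np.cos(y),np.sin(y)])
t=np.array([.447,.1205])-.0015*x; print(t)
plan([*t,.04],down(y+np.pi/2))
```

```text
9.7333 [0.47290784 0.09662061 0.03710501] 0.34317096710559647
wrist scanner_mid [([0.4742, 0.0957, 0.0514], 0.69)]
wrist scanner_window []
wrist mat [([0.4455, 0.1144, -0.0026], 0.97)]
scene scanner_mid [([0.474, 0.0966, 0.0492], 0.62)]
scene scanner_window [([0.4887, 0.0181, 0.0463], 0.66)]
scene mat [([0.4437, 0.1176, 0.0013], 0.69)]
side scanner_mid []
side scanner_window [([0.4893, 0.0217, 0.0499], 0.67)]
side mat [([0.4485, 0.1193, -0.0018], 0.67)]
[0.4455491  0.12088064]
shift [ 0.299 -0.211 -0.029] turn [ 0.      0.     -0.5169]
```

Call:
jog_arm(
  moves=[
    [0.2, 0, 0, -0.03, 0, 0, -0.05],
    [0.2, 0.04, -0.03, -0.06, 0, 0, -0.1],
    [0.2, 0.08, -0.06, -0.1, 0, 0, -0.155],
    [0.2, 0.12, -0.09, -0.1, 0, 0, -0.21],
    [0.2, 0.17, -0.12, -0.1, 0, 0, -0.265],
    [0.2, 0.21, -0.15, -0.1, 0, 0, -0.32],
    [0.2, 0.25, -0.18, -0.08, 0, 0, -0.375],
    [0.2, 0.28, -0.21, -0.05, 0, 0, -0.43],
    [0.2, 0.29, -0.22, -0.03, 0, 0, -0.48],
    [0.2, 0.29, -0.22, -0.03, 0, 0, -0.517],
  ],
)

```text
time: 11.17
tool_pos: [0.444, 0.12, 0.0396]
tool_rot: [-0.393, -3.116, 0.0]
contact_force: [-0.4, -0.4, -2.0]
finger_gap: 0.344
```

Call:
jog_arm(
  moves=[
    [0.2, 0, 0, 0.05, 0, 0, 0],
    [0.2, 0, 0, 0.1, 0, 0, 0],
    [0.2, 0, 0, 0.1, 0, 0, 0],
  ],
)

```text
time: 11.42
tool_pos: [0.4439, 0.1197, 0.0289]
tool_rot: [-0.405, -3.113, 0.0]
contact_force: [-0.3, 0.3, -2.0]
finger_gap: 0.352
```

Run:
```python
from h import *
s=env.state();print(s['time'],s['tool_pos'],s['contact_force'],s['finger_gap'])
d=env.snapshot('wrist');cv2.imwrite('pics/w5.png',d['pixels'])
look('wrist',['scanner_mid','scanner_window','mat'],1)
y=np.radians(-14.7);plan([.4446,.1199,.009],down(y+np.pi/2))
```

```text
11.4167 [0.44391319 0.11974011 0.02891337] [-0.29453334  0.30496097 -2.04238752] 0.3515094350389606
wrist scanner_mid [([0.4469, 0.122, 0.0414], 0.69)]
wrist scanner_window [([0.5202, 0.0999, 0.0411], 0.86)]
wrist mat []
shift [0.004 0.001 0.211] turn [-0.      0.     -0.0003]
```

View pics/w5.png

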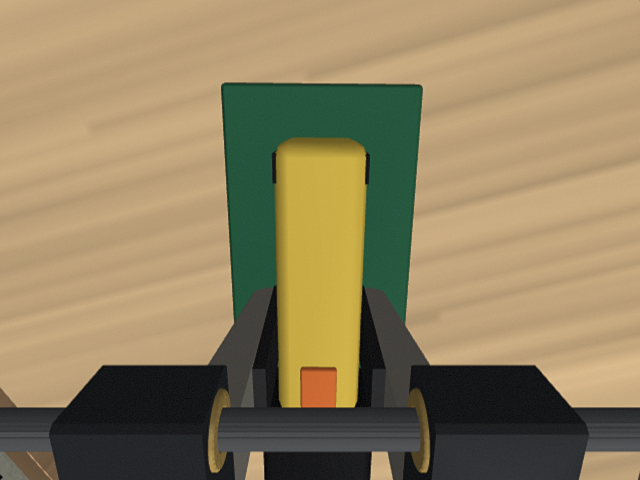

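The scanner is aligned with the mat and centred across it: the mat spans columns 222 to 422 and the handle is at about 321. I lower it gently.

Call:
jog_arm(
  moves=[
    [0.2, 0, 0, 0.05, 0, 0, 0],
    [0.2, 0, 0, 0.1, 0, 0, 0],
    [0.2, 0, 0, 0.14, 0, 0, 0],
    [0.2, 0, 0, 0.17, 0, 0, 0],
    [0.2, 0, 0, 0.185, 0, 0, 0],
    [0.2, 0, 0, 0.195, 0, 0, 0],
    [0.2, 0, 0, 0.195, 0, 0, 0],
  ],
)

```text
time: 12.2
tool_pos: [0.4447, 0.1198, 0.0103]
tool_rot: [-0.402, -3.115, 0.0]
contact_force: [-0.9, -0.1, -2.2]
finger_gap: 0.344
```

Run:
```python
from h import *
s=env.state();print(s['time'],s['tool_pos'],s['contact_force'],s['finger_gap'])
d=env.snapshot('wrist');im=d['pixels']
h=cv2.cvtColor(im,cv2.COLOR_BGR2HSV);g=cv2.inRange(h,(60,100,30),(90,255,255))
r0=np.nonzero(g[:,300:340].any(1))[0][0]; y=cv2.inRange(h,(20,120,80),(35,255,255));r1=np.nonzero(y[:,300:340].sum(1)>9000)[0][0]
A=onz(d,(320,r0),.004);B=onz(d,(320,r1),.034);yw=np.radians(-14.7);x=np.array([np.cos(yw),np.sin(yw),0])
print(r0,r1,'mat centre',A+.1*x,'scanner mid',B+.075*x)
look('wrist',['scanner_mid','scanner_window'],1)
```

```text
12.2 [0.44465623 0.11979158 0.0103473 ] [-0.85896877 -0.05552672 -2.23016923] 0.34381457711335234
79 138 mat centre [0.44896992 0.11903239 0.004     ] scanner mid [0.44527482 0.11993802 0.034     ]
wrist scanner_mid [([0.4461, 0.1199, 0.0215], 0.64)]
wrist scanner_window [([0.5222, 0.0998, 0.0234], 0.97)]
```

Call:
jog_arm(
  moves=[
    [0.2, -0.02, 0, 0, 0, 0, 0],
    [0.2, -0.02, 0, 0.006, 0, 0, 0],
    [0.2, -0.02, 0, 0.012, 0, 0, 0],
    [0.2, -0.02, 0, 0.012, 0, 0, 0],
    [0.36, -0.02, 0, 0.012, 0, 0, 0],
    [0.4, -0.02, 0, 0.012, 0, 0, 0],
    [0.5, -0.02, 0, 0.012, 0, 0, 0],
    [0.6, -0.02, 0, 0.012, 0, 0, 0],
    [0.6, -0.02, 0, 0.012, 0, 0, 0],
  ],
)

```text
time: 13.1
tool_pos: [0.447, 0.1193, 0.0096]
tool_rot: [0.402, 3.115, 0.0]
contact_force: [0.7, 0.6, -0.2]
finger_gap: 0.586
```

Call:
jog_arm(
  moves=[
    [0.6, 0, 0, -0.1, 0, 0, 0],
    [0.6, 0, 0, -0.35, 0, 0, 0],
    [0.6, 0, 0, -0.7, 0, 0, 0],
    [0.6, 0, 0, -1, 0, 0, 0],
    [0.6, 0, 0, -1, 0, 0, 0],
  ],
)

```text
time: 13.52
tool_pos: [0.4515, 0.1194, 0.1165]
tool_rot: [0.4, 3.104, 0.002]
contact_force: [-0.2, -0.3, 0.2]
finger_gap: 0.602
```

Call:
jog_arm(
  moves=[
    [0.6, 0, 0, -0.3, 0, 0, 0],
    [0.6, 0, 0, -0.7, 0, 0, 0],
    [0.6, 0, 0, -1, 0, 0, 0],
    [0.6, 0, 0, -1, 0, 0, 0],
  ],
)

```text
time: 13.85
tool_pos: [0.4506, 0.1194, 0.2167]
tool_rot: [0.4, 3.104, 0.002]
contact_force: [1.2, 0.5, 1.5]
finger_gap: 0.599
```

Run:
```python
from h import *
s=env.state();print(s['time'],s['tool_pos'],s['contact_force'],s['finger_gap'])
for c in ['wrist','scene','side']:
    d=env.snapshot(c);im=d['pixels'];cv2.imwrite(f'pics/{c}6.png',im);look(c,['scanner_mid','mat','lens','camera','stand'],1)
# go to view of the camera: above-near of stand
plan([.53,.20,.3],down(np.radians(35)))
```

```text
13.85 [0.45058614 0.11936861 0.21665217] [1.20309074 0.52168904 1.48044321] 0.5993239044615477
wrist scanner_mid [([0.4471, 0.1238, 0.0232], 0.91)]
wrist mat []
wrist lens []
wrist camera [([0.5249, 0.0994, 0.0192], 0.72)]
wrist stand [([0.6821, 0.2676, -0.0018], 0.72)]
scene scanner_mid [([0.4502, 0.1215, 0.0227], 0.66)]
scene mat [([0.4442, 0.1187, -0.0012], 0.94)]
scene lens [([0.6681, 0.2509, 0.1334], 0.71)]
scene camera [([0.6801, 0.2637, 0.088], 0.7)]
scene stand [([0.6783, 0.2662, 0.0038], 0.75)]
side scanner_mid [([0.4441, 0.1173, 0.0242], 0.94)]
side mat [([0.4477, 0.1194, -0.0029], 0.79)]
side lens [([0.6696, 0.2536, 0.1341], 0.56)]
side camera [([0.6766, 0.2679, 0.0916], 0.77)]
side stand [([0.6735, 0.2683, -0.0014], 0.71)]
shift [-0.6    0.992 -0.906] turn [0.     0.     0.3359]
```

Call:
jog_arm(
  moves=[
    [0.6, -0.11, -0.27, 0, 0, 0, 0],
    [0.6, -0.22, -0.55, 0, 0, 0, 0],
    [0.6, -0.33, -0.8, 0, 0, 0, 0],
    [0.6, -0.33, -0.8, 0, 0, 0, 0],
  ],
)

```text
time: 15.08
tool_pos: [0.4591, 0.03, 0.2096]
tool_rot: [0.407, 3.114, -0.003]
contact_force: [-0.8, 0.1, -0.1]
finger_gap: 0.6
```

Call:
jog_arm(
  moves=[
    [0.6, -0.11, -0.27, 0, 0, 0, 0],
    [0.6, -0.22, -0.55, 0, 0, 0, 0],
    [0.6, -0.33, -0.8, 0, 0, 0, 0],
    [0.6, -0.33, -0.8, 0, 0, 0, 0],
  ],
)

```text
time: 15.42
tool_pos: [0.4706, -0.0555, 0.2096]
tool_rot: [0.407, 3.114, -0.003]
contact_force: [0.0, 1.1, -0.0]
finger_gap: 0.602
```

Call:
jog_arm(
  moves=[
    [0.6, -0.11, -0.27, 0.2, 0, 0, 0],
    [0.6, -0.22, -0.55, 0.4, 0, 0, 0],
    [0.6, -0.33, -0.8, 0.6, 0, 0, 0],
    [0.6, -0.33, -0.8, 0.6, 0, 0, 0],
    [0.6, -0.33, -0.8, 0.6, 0, 0, 0],
  ],
)

```text
time: 15.83
tool_pos: [0.4809, -0.1374, 0.1482]
tool_rot: [-0.404, -3.113, -0.003]
contact_force: [-0.1, 0.6, 0.2]
finger_gap: 0.599
```

Run:
```python
from h import *
s=env.state();print(s['time'],s['tool_pos'],s['contact_force'],s['finger_gap'])
d=env.snapshot('wrist');im=d['pixels'];cv2.imwrite('pics/w7.png',im)
look('wrist',['plug_blue_mid','plug_a_mid','crate'],1)
h=cv2.cvtColor(im,cv2.COLOR_BGR2HSV);b=cv2.inRange(h,(110,150,60),(130,255,255));c=max(cv2.findContours(b,0,2)[0],key=cv2.contourArea)
e=cv2.fitEllipse(c);print(e,onz(d,e[0],.074))
plan([.4845,-.138,.044],down(np.radians(75.3)))
```

```text
15.8333 [ 0.48093479 -0.13738574  0.14819721] [-0.06687312  0.63011086  0.20907013] 0.5994730288594909
wrist plug_blue_mid [([0.4862, -0.1341, 0.0377], 0.79)]
wrist plug_a_mid [([0.581, -0.2009, 0.0437], 0.77)]
wrist crate [([0.5334, -0.1726, 0.0025], 0.76)]
((321.0777282714844, 258.7059326171875), (45.49611282348633, 48.37989807128906), 90.22541046142578) [ 0.48451158 -0.13677268  0.074     ]
shift [-0.022 -0.005  1.065] turn [-0.0001  0.0009  0.0008]
```

View pics/w7.png

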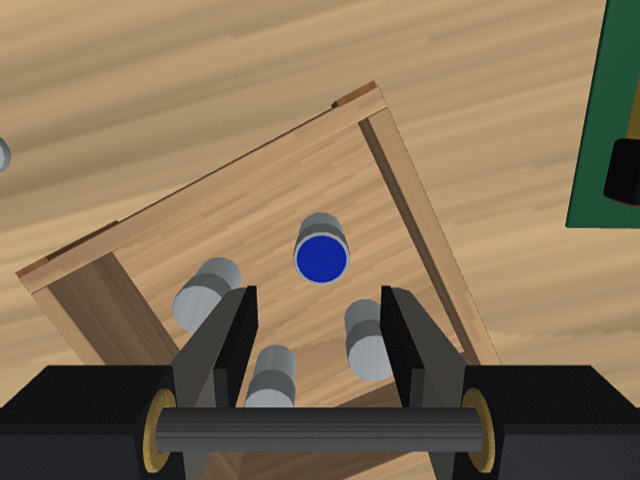

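The blue top is centred between the fingers at (321,259), and the triangulated plug centre is (0.4845, −0.137). I descend.

Call:
jog_arm(
  moves=[
    [0.6, -0.03, 0.01, 0.2, 0, 0, 0],
    [0.6, -0.033, 0.012, 0.45, 0, 0, 0],
    [0.6, -0.033, 0.012, 0.7, 0, 0, 0],
    [0.6, -0.033, 0.012, 0.9, 0, 0, 0],
    [0.6, -0.033, 0.012, 1, 0, 0, 0],
    [0.6, -0.033, 0.012, 1, 0, 0, 0],
  ],
)

```text
time: 16.53
tool_pos: [0.4839, -0.1361, 0.0478]
tool_rot: [-0.399, -3.113, -0.002]
contact_force: [-0.8, -0.2, 0.7]
finger_gap: 0.602
```

Call:
jog_arm(
  moves=[
    [0.6, 0, 0, 0.04, 0, 0, 0],
    [0.5, 0, 0, 0.05, 0, 0, 0],
    [0.4, 0, 0, 0.05, 0, 0, 0],
    [0.2, 0, 0, 0.05, 0, 0, 0],
    [0.2, 0, 0, 0.05, 0, 0, 0],
    [0.2, 0, 0, 0.05, 0, 0, 0],
    [0.2, 0, 0, 0.05, 0, 0, 0],
  ],
  squeeze=45,
)

```text
time: 17.12
tool_pos: [0.4861, -0.1379, 0.0455]
tool_rot: [0.402, 3.114, -0.0]
contact_force: [0.7, 2.0, 6.4]
finger_gap: 0.379
```

Run:
```python
from h import *
s=env.state();print(s['time'],s['tool_pos'],s['tool_rot'],s['contact_force'],s['finger_gap'])
```

```text
17.1167 [ 0.48607282 -0.13785161  0.04546329] [ 4.01573588e-01  3.11388384e+00 -3.35176379e-04] [0.70832981 2.04594154 6.39470661] 0.3790409269633739
```

Call:
jog_arm(
  moves=[
    [0.2, 0, 0, 0, 0, 0, 0],
    [0.2, 0, 0, 0, 0, 0, 0],
    [0.2, 0, 0, 0, 0, 0, 0],
  ],
)

```text
time: 17.37
tool_pos: [0.4861, -0.1379, 0.0455]
tool_rot: [0.402, 3.114, -0.0]
contact_force: [-0.3, 2.7, 5.4]
finger_gap: 0.381
```

Call:
jog_arm(
  moves=[
    [0.2, 0, 0, -0.05, 0, 0, 0],
    [0.2, 0, 0, -0.15, 0, 0, 0],
    [0.2, 0, 0, -0.3, 0, 0, 0],
    [0.2, 0, 0, -0.5, 0, 0, 0],
    [0.2, 0, 0, -0.5, 0, 0, 0],
    [0.2, 0, 0, -0.5, 0, 0, 0],
  ],
)

```text
time: 17.87
tool_pos: [0.4857, -0.1382, 0.0952]
tool_rot: [0.401, 3.114, -0.002]
contact_force: [-1.0, -0.5, -4.7]
finger_gap: 0.381
```

Run:
```python
from h import *
s=env.state();print(s['time'],s['tool_pos'],s['tool_rot'],s['contact_force'],s['moment'],s['finger_gap'])
for c in ['wrist','side','scene']:
    d=env.snapshot(c);cv2.imwrite(f'pics/{c}8.png',d['pixels']);look(c,['plug_blue_mid','plug_end','plug_blue'],1)
```

```text
17.8667 [ 0.48572111 -0.13816218  0.0952003 ] [ 4.01415547e-01  3.11379530e+00 -1.74496979e-03] [-0.97661334 -0.495389   -4.68365831] [ 0.04445895  0.02570396 -0.00064372] 0.38092234768340627
wrist plug_blue_mid [([0.4865, -0.1345, 0.0911], 0.72)]
wrist plug_end [([0.4837, -0.1411, 0.0624], 0.94)]
wrist plug_blue [([0.4832, -0.1338, 0.06], 0.82)]
side plug_blue_mid [([0.4794, -0.1356, 0.0873], 0.7)]
side plug_end [([0.4845, -0.1342, 0.0608], 0.62)]
side plug_blue [([0.4812, -0.1341, 0.0564], 0.74)]
scene plug_blue_mid [([0.4832, -0.1373, 0.0899], 0.89)]
scene plug_end [([0.679, 0.2642, 0.0884], 0.71)]
scene plug_blue [([0.4808, -0.137, 0.0612], 0.71)]
```

View pics/wrist8.png

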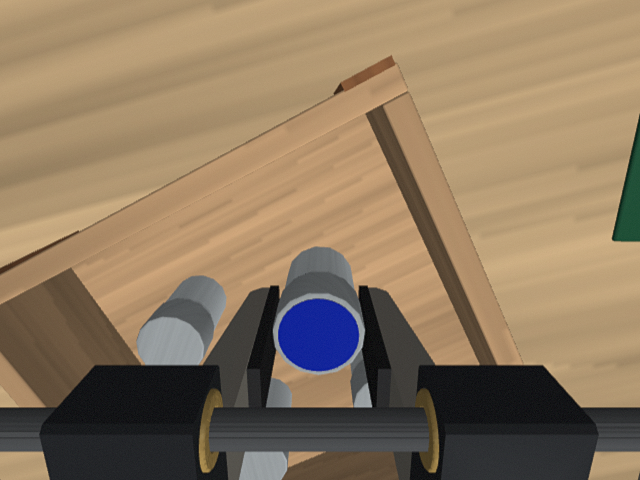

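The plug is held upright in the gripper, with the blue top at (318,334). Its axis looks parallel to the fingers. Next I lift it and move toward the inspection camera.

Call:
jog_arm(
  moves=[
    [0.2, 0, 0, -0.3, 0, 0, 0],
    [0.2, 0, 0, -0.6, 0, 0, 0],
    [0.2, 0, 0, -0.9, 0, 0, 0],
    [0.2, 0, 0, -1, 0, 0, 0],
  ],
)

```text
time: 18.8
tool_pos: [0.4875, -0.1389, 0.1993]
tool_rot: [0.4, 3.108, -0.005]
contact_force: [0.7, -1.0, -3.1]
finger_gap: 0.382
```

Call:
jog_arm(
  moves=[
    [0.2, -0.02, 0.25, -0.25, 0, 0, 0],
    [0.2, -0.04, 0.5, -0.5, 0, 0, 0],
    [0.2, -0.05, 0.75, -0.75, 0, 0, 0],
    [0.2, -0.07, 0.97, -1, 0, 0, 0],
  ],
)

```text
time: 19.13
tool_pos: [0.5163, -0.0441, 0.2943]
tool_rot: [-0.402, -3.114, -0.001]
contact_force: [1.2, -0.1, -3.8]
finger_gap: 0.383
```

Call:
jog_arm(
  moves=[
    [0.2, -0.02, 0.3, 0, 0, 0, 0],
    [0.2, -0.04, 0.6, 0, 0, 0, 0],
    [0.2, -0.07, 0.97, 0, 0, 0, 0],
    [0.2, -0.07, 0.97, 0, 0, 0, 0],
  ],
)

```text
time: 19.47
tool_pos: [0.5485, 0.052, 0.293]
tool_rot: [-0.393, -3.116, -0.006]
contact_force: [-0.7, 0.4, -4.1]
finger_gap: 0.383
```

Call:
jog_arm(
  moves=[
    [0.2, -0.02, 0.3, 0, 0, 0, 0.05],
    [0.2, -0.04, 0.6, 0, 0, 0, 0],
    [0.2, -0.07, 0.97, 0, 0, 0, 0],
    [0.2, -0.07, 0.97, 0, 0, 0, 0],
    [0.2, -0.07, 0.97, 0, 0, 0, 0],
  ],
)

```text
time: 19.88
tool_pos: [0.5789, 0.1399, 0.2926]
tool_rot: [-0.397, -3.114, 0.001]
contact_force: [0.7, -0.7, -4.2]
finger_gap: 0.38
```

```bash
cat >> h.py <<'E'
def blue(d):
    h=cv2.cvtColor(d['pixels'],cv2.COLOR_BGR2HSV);b=cv2.inRange(h,(110,150,60),(130,255,255));b[:240]=0;b[:,:260]=0;b[:,380:]=0
    c=max(cv2.findContours(b,0,2)[0],key=cv2.contourArea);return cv2.fitEllipse(c)
def toolpt(d,uv,zt):   # point on pixel ray at tool z = zt, in tool frame
    p,r=pose();e=r.inv().apply(np.array(d['eye'])-p);v=r.inv().apply(ray(d,uv));return e+v*(zt-e[2])/v[2]
E
python3 - <<'E'
from h import *
s=env.state();print(s['time'],s['joints'],s['tool_pos'],s['tool_rot'],s['contact_force'],s['finger_gap'])
d=env.snapshot('wrist');cv2.imwrite('pics/w9.png',d['pixels']);np.save('w9.npy',np.r_[d['eye'],d['orientation']])
look('wrist',['lens','camera','stand','plug_end','plug_blue_mid'],1)
e=blue(d);print(e,toolpt(d,e[0],-.029)); p,r=pose();c=r.inv().apply(np.array(d['eye'])-p);print('cam in tool',c)
E
```

```text
19.8833 [ 3.44498346e-02  1.73984098e-01  1.42668784e+00 -1.73275065e-04
  1.54341111e+00 -1.28283248e+00] [0.57893204 0.13986737 0.29259526] [-3.96838383e-01 -3.11397796e+00  8.95745956e-04] [ 0.71668787 -0.74603292 -4.19617866] 0.3796652261113823
wrist lens [([0.6667, 0.2589, 0.1318], 0.62)]
wrist camera [([0.6797, 0.2658, 0.0879], 0.67)]
wrist stand [([0.6834, 0.2676, -0.0031], 0.69)]
wrist plug_end [([0.577, 0.1377, 0.2577], 0.95)]
wrist plug_blue_mid [([0.5804, 0.1401, 0.2903], 0.76)]
((318.0215148925781, 334.6685791015625), (71.06700897216797, 79.85243225097656), 91.99964141845703) [ 0.00379371  0.00189383 -0.029     ]
cam in tool [ 0.08251955  0.00180293 -0.16856208]
```

View pics/w9.png

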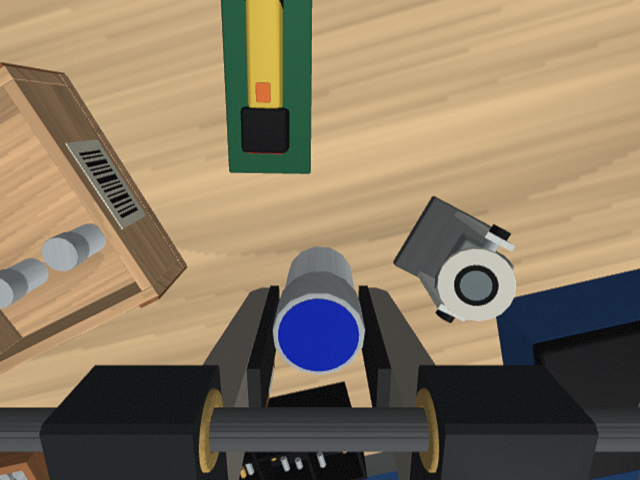

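The ring shows at (476,284) and the ears that mark the tilt axis at about (500,235) and (443,313). I fit the ring as a 3D circle across all the cameras.

```bash
cat > ring.py <<'E'
from h import *
from scipy.optimize import least_squares
def contour(d,c0,rad,save=None):
    im=d['pixels'];h=cv2.cvtColor(im,cv2.COLOR_BGR2HSV)
    b=((h[...,1]<45)&(h[...,2]>185)).astype(np.uint8)
    m=np.zeros_like(b);cv2.circle(m,tuple(int(round(v)) for v in c0),int(rad),1,-1)
    n,l,s,_=cv2.connectedComponentsWithStats(b*m);
    k=1+np.argmax(s[1:,4]);c=max(cv2.findContours((l==k).astype(np.uint8),0,cv2.CHAIN_APPROX_NONE)[0],key=cv2.contourArea)
    c=cv2.convexHull(c); e=cv2.fitEllipse(c)
    if save: v=im.copy();cv2.ellipse(v,e,(0,0,255),1);x,y=map(int,c0);r=int(rad*1.3);cv2.imwrite(save,cv2.resize(v[max(0,y-r):y+r,max(0,x-r):x+r],(390,390),interpolation=cv2.INTER_CUBIC))
    pts=cv2.ellipse2Poly(tuple(map(int,(0,0))),(1000,1000),0,0,359,10)[:-1]/1000
    (cx,cy),(a,bb),t=e;t=np.radians(t);u=pts*[a/2,bb/2]
    return e,np.c_[cx+u[:,0]*np.cos(t)-u[:,1]*np.sin(t),cy+u[:,0]*np.sin(t)+u[:,1]*np.cos(t)]
def axis(az,ti): return np.array([np.sin(ti)*np.cos(az),np.sin(ti)*np.sin(az),np.cos(ti)])
def fit(views,x0=(.678,.266,-2.2,.4)):
    def f(x,full=False):
        z=axis(x[2],x[3]);L=np.array([x[0],x[1],.09])+.045*z;R=[]
        for i,(d,p) in enumerate(views):
            o=x[4+3*i:7+3*i]
            for q in p:
                r=ray(d,q);e=np.array(d['eye'])+o;P=e+r*((L-e)@z)/(r@z);R.append(1000*(np.linalg.norm(P-L)-.032))
            R+=list(o/.0015*2)
        return np.array(R)
    s=least_squares(f,np.r_[x0,np.zeros(3*len(views))],loss='soft_l1');x=s.x
    C=np.linalg.pinv(s.jac.T@s.jac);z=axis(x[2],x[3])
    print('pivot',x[:2].round(4),'az,tilt deg',np.degrees(x[2:4]).round(1),'sd',np.degrees(np.sqrt(np.diag(C)[2:4])).round(2),'lens',(np.array([x[0],x[1],.09])+.045*z).round(4),'off',x[4:].round(4).tolist(),'rms',np.sqrt(np.mean(f(x)**2)).round(2))
    return x
E
python3 - <<'E'
from ring import *
L0=np.array([.668,.254,.133]);V=[];tiles=[]
for c,f in [('wrist',1.3),('scene',1.3),('side',1.3)]:
    d=env.snapshot(c);u=proj(d,L0)[0];dist=np.linalg.norm(d['eye']-L0);rad=f*.032*d['K'][0][0]/dist
    e,p=contour(d,u,rad,f'pics/t_{c}.png');print(c,u.round(1),rad.round(1),e);V.append((d,p));tiles.append(cv2.imread(f'pics/t_{c}.png'))
cv2.imwrite('pics/tiles.png',cv2.resize(np.hstack(tiles),(780,260)))
fit(V);fit(V[:1]);fit(V[1:])
d=V[0][0];A,B=onz(d,(500,235),.09),onz(d,(443,313),.09);print('ears',A,B,np.degrees(np.arctan2(*(A-B)[[1,0]])))
A,B=onz(d,(434,196),.012),onz(d,(394,263),.012);print('base',A,B,np.degrees(np.arctan2(*(A-B)[[1,0]])))
E
```

```text
wrist [476.3 283.1] 45.1 ((477.3736572265625, 282.83319091796875), (71.81507110595703, 80.48554992675781), 70.03790283203125)
scene [436.1 234.4] 16.6 ((438.4673156738281, 235.20849609375), (15.425317764282227, 26.227432250976562), 84.77117156982422)Traceback (most recent call last):
  File "<stdin>", line 5, in <module>
  File "ring.py", line 9, in contour
    c=cv2.convexHull(c); e=cv2.fitEllipse(c)
                           ~~~~~~~~~~~~~~^^^
cv2.error: OpenCV(4.12.0) /io/opencv/modules/imgproc/src/shapedescr.cpp:361: error: (-201:Incorrect size of input array) There should be at least 5 points to fit the ellipse in function 'fitEllipseNoDirect'
```

```bash
sed -i "s/(h\[...,2\]>185)/(h[...,2]>thr)/; s/def contour(d,c0,rad,save=None)/def contour(d,c0,rad,save=None,thr=185)/" ring.py
python3 - <<'E'
from ring import *
L0=np.array([.668,.254,.133]);V=[];tiles=[]
for c,thr in [('wrist',185),('scene',185),('side',170)]:
    d=env.snapshot(c)
    if c!='wrist': d['pixels']=cv2.imread(f'pics/{c}6.png')
    u=proj(d,L0)[0];dist=np.linalg.norm(d['eye']-L0);rad=1.3*.032*d['K'][0][0]/dist
    x,y=u.astype(int);print('V',cv2.cvtColor(d['pixels'],cv2.COLOR_BGR2HSV)[y-14:y+15:3,x,2])
    e,p=contour(d,u,rad,f'pics/t_{c}.png',thr);print(c,u.round(1),rad.round(1),e);V.append((d,p));tiles.append(cv2.imread(f'pics/t_{c}.png'))
cv2.imwrite('pics/tiles.png',cv2.resize(np.hstack(tiles),(780,260)))
fit(V);fit(V[:1]);fit(V[:2])
d=V[0][0];A,B=onz(d,(500,235),.09),onz(d,(443,313),.09);print('ears',A,B,np.degrees(np.arctan2(*(A-B)[[1,0]])))
A,B=onz(d,(434,196),.012),onz(d,(394,263),.012);print('base',A,B,np.degrees(np.arctan2(*(A-B)[[1,0]])))
E
```

```text
V [119 115 116 114 115 117 115 116 118 118]
wrist [475.6 283. ] 45.1 ((476.1749267578125, 283.0500793457031), (71.4113998413086, 82.24076843261719), 75.30335235595703)
V [219 207 208 207 117 120 156 181 137  42]
scene [436.1 234.4] 16.6 ((438.4664611816406, 235.1905059814453), (15.360708236694336, 26.256898880004883), 84.7418441772461)
V [195 192 181 122 107 109  85 173 116  58]
side [368.4 155. ] 15.6 ((367.1312255859375, 154.92202758789062), (15.960844993591309, 22.438161849975586), 81.88713836669922)
pivot [0.6707 0.2629] az,tilt deg [-115.3   11. ] sd [2.18 0.42] lens [0.6671 0.2551 0.1342] off [0.0001, 0.0022, -0.0021, -0.0062, -0.0008, 0.0004, 0.0017, -0.0002, 0.0009] rms 1.62
pivot [0.6723 0.2591] az,tilt deg [-130.6   10.6] sd [14.26  2.49] lens [0.6669 0.2528 0.1342] off [0.0, -0.0, -0.0021] rms 0.92
pivot [0.6746 0.2638] az,tilt deg [-114.8   12.7] sd [1.74 0.67] lens [0.6705 0.2548 0.1339] off [0.0025, 0.0015, -0.0005, -0.0025, -0.0015, 0.0004] rms 1.12
ears [0.64732613 0.29561854 0.09      ] [0.71347835 0.23027369 0.09      ] 135.35178218639217
base [0.61495809 0.25977243 0.012     ] [0.68057248 0.20128562 0.012     ] 138.28709289317334
```

View pics/tiles.png

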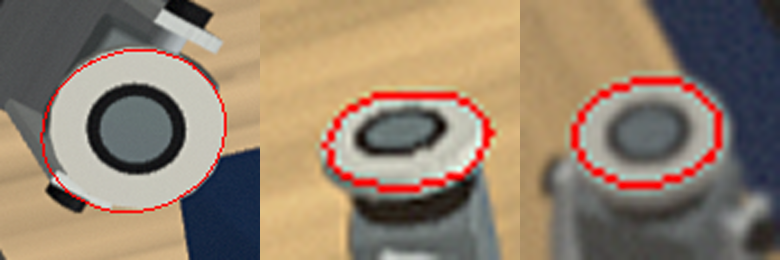

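```bash
cat > pv.py <<'E'
from h import *
def viewpose(az,el,dist,extra,L=np.array([.668,.254,.133])):
    a=np.radians(az);e=np.radians(el)
    cam=L-dist*np.array([np.cos(e)*np.cos(a),np.cos(e)*np.sin(a),-np.sin(e)])
    t=np.radians(el+extra)  # tool z depression
    z=np.array([np.cos(t)*np.cos(a),np.cos(t)*np.sin(a),-np.sin(t)]);y=np.array([-np.sin(a),np.cos(a),0]);x=np.cross(y,z)
    R=Ro.from_matrix(np.c_[x,y,z]);return cam-R.apply([.0825,.0018,-.1686]),R
if __name__=='__main__':
    d=env.snapshot('wrist');p,r=pose();print('cam fwd in tool',r.inv().apply(ray(d,(318.5,240.8))))
    tcp,R=viewpose(-44,40,.35,20);print(tcp,R.as_matrix().round(2).tolist(),'plug end',tcp+R.apply([0,0,.033]));plan(tcp,R)
E
python3 pv.py
```

```text
cam fwd in tool [-2.89897162e-01  3.28827805e-05  9.57057805e-01]
[0.58591851 0.33076288 0.25321378] [[-0.62, 0.69, 0.36], [0.6, 0.72, -0.35], [-0.5, 0.0, -0.87]] plug end [0.59778762 0.31930102 0.22463494]
shift [0.424 1.878 0.413] turn [ 0.0639 -0.2444  0.2385]
```

Call:
jog_arm(
  moves=[
    [0.2, 0.07, 0.32, 0.03, 0, 0, 0],
    [0.2, 0.14, 0.64, 0.07, 0, 0, 0],
    [0.2, 0.2, 0.95, 0.1, 0, 0, 0],
    [0.2, 0.2, 0.95, 0.1, 0, 0, 0],
  ],
)

```text
time: 20.87
tool_pos: [0.5829, 0.2407, 0.2833]
tool_rot: [-0.394, -3.115, -0.005]
contact_force: [0.5, 0.1, -4.6]
finger_gap: 0.386
```

Call:
jog_arm(
  moves=[
    [0.2, 0.03, 0.13, 0.05, 0.009, -0.035, 0.034],
    [0.2, 0.06, 0.26, 0.09, 0.018, -0.07, 0.068],
    [0.2, 0.1, 0.4, 0.13, 0.027, -0.105, 0.102],
    [0.2, 0.13, 0.53, 0.18, 0.036, -0.14, 0.136],
    [0.2, 0.16, 0.66, 0.22, 0.045, -0.175, 0.17],
    [0.2, 0.19, 0.8, 0.27, 0.055, -0.21, 0.205],
    [0.2, 0.224, 0.93, 0.31, 0.064, -0.244, 0.238],
    [0.2, 0.224, 0.93, 0.31, 0.064, -0.244, 0.238],
    [0.2, 0.224, 0.93, 0.31, 0.064, -0.244, 0.238],
  ],
)

```text
time: 21.62
tool_pos: [0.5846, 0.3322, 0.2516]
tool_rot: [0.985, 2.457, -0.268]
contact_force: [-0.2, -0.6, -3.3]
finger_gap: 0.382
```

Run:
```python
from ring import *
s=env.state();print(s['time'],s['joints'].round(2),s['tool_pos'],s['contact_force'],s['finger_gap'])
d=env.snapshot('wrist');cv2.imwrite('pics/w10.png',d['pixels']);import pickle;pickle.dump(d,open('w10.pkl','wb'))
look('wrist',['lens','camera','stand','plug_end'],1)
u=proj(d,[[.668,.254,.133],[.6775,.2665,.09],[.6775,.2665,0]]);print(u.round(0).tolist())
x,y=u[0].astype(int)
h=cv2.cvtColor(d['pixels'],cv2.COLOR_BGR2HSV)
cv2.imwrite('pics/w10c.png',np.vstack([cv2.resize(d['pixels'],(480,360)),cv2.resize(d['pixels'][max(0,y-70):y+110,max(0,x-120):x+120],(480,360),interpolation=cv2.INTER_CUBIC)])[:600] if 0 else cv2.resize(d['pixels'][max(0,y-90):y+150,max(0,x-160):x+160],(800,600),interpolation=cv2.INTER_CUBIC));print('crop origin',max(0,x-160),max(0,y-90))
```

```text
21.6167 [ 0.57  0.34  1.39 -0.52  1.32 -0.13] [0.58460919 0.33221963 0.25161439] [-0.1594862  -0.60967925 -3.32313551] 0.3821686732164167
wrist lens []
wrist camera [([0.6806, 0.2669, 0.0884], 0.98)]
wrist stand [([0.6816, 0.2673, -0.0005], 0.56)]
wrist plug_end [([0.5943, 0.3199, 0.2211], 0.79)]
[[320.0, 266.0], [338.0, 229.0], [335.0, 168.0]]
crop origin 160 176
```

View pics/w10c.png

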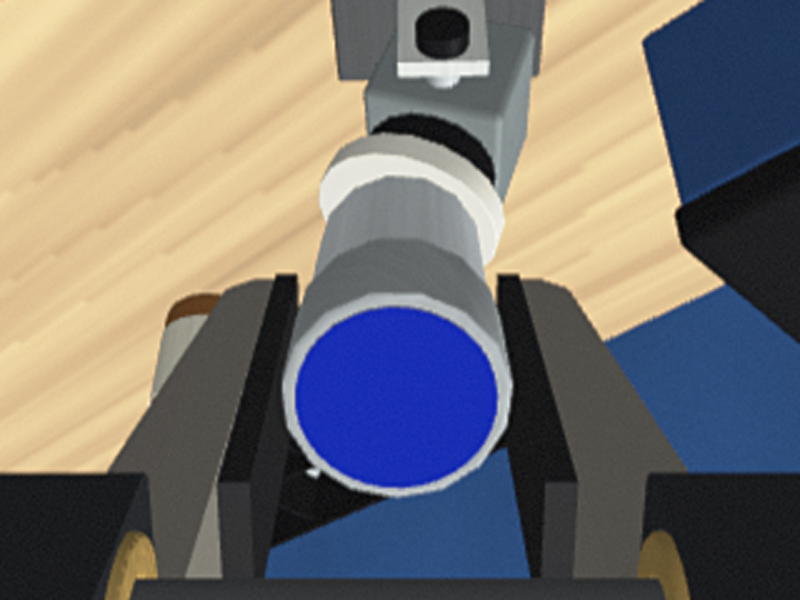

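The crop shows the plug hiding the lens, because picture-bottom is the forward direction. The camera head leans clearly, with the black collar edge running from about (370,130) to (495,180) in the crop. I pitch the tool up so the ring shows above the plug.

Run:
```python
from pv import *
for el,ex in [(40,5),(45,2)]:
    tcp,R=viewpose(-44,el,.35,ex);print(tcp,'plug end',tcp+R.apply([0,0,.033]));plan(tcp,R)
```

```text
[0.60160545 0.31561417 0.29709377] plug end [0.6183909  0.29940465 0.27375925]
shift [-0.392 -0.    -0.266] turn [ 0.0002 -0.1255 -0.0004]
[0.6148379  0.30283574 0.313446  ] plug end [0.63102733 0.2872018  0.28931133]
shift [-0.633  0.    -0.316] turn [ 0.0002 -0.1088 -0.0004]
```

Call:
jog_arm(
  moves=[
    [0.2, -0.1, 0, -0.07, 0, -0.03, 0],
    [0.2, -0.2, 0, -0.14, 0, -0.06, 0],
    [0.2, -0.3, 0, -0.2, 0, -0.095, 0],
    [0.2, -0.392, 0, -0.266, 0, -0.1255, 0],
    [0.2, -0.392, 0, -0.266, 0, -0.1255, 0],
    [0.2, -0.392, 0, -0.266, 0, -0.1255, 0],
  ],
)

```text
time: 22.37
tool_pos: [0.6008, 0.3166, 0.296]
tool_rot: [0.894, 2.216, -0.37]
contact_force: [-0.6, -0.4, -3.6]
finger_gap: 0.381
```

```bash
cat > hole.py <<'E'
from ring import *
import pickle
def hole(d,L0=np.array([.668,.254,.133]),thr=75,dbg=True):
    u=proj(d,L0)[0];g=d['pixels'].max(2);R=.032*d['K'][0][0]/np.linalg.norm(d['eye']-L0)
    sc=6;x0,y0=int(u[0]-1.5*R),int(u[1]-1.5*R);w=int(3*R)
    big=cv2.resize(g[y0:y0+w,x0:x0+w],None,fx=sc,fy=sc,interpolation=cv2.INTER_CUBIC)
    best=None
    for c in cv2.findContours((big<thr).astype(np.uint8),cv2.RETR_LIST,cv2.CHAIN_APPROX_NONE)[0]:
        if len(c)<40: continue
        e=cv2.fitEllipse(c);M=e[1][1]/sc/2/R; 
        cx=(np.array(e[0])+.5)/sc-.5+[x0,y0]
        if dbg and e[1][1]>sc*.3*R: print('  cand',cx.round(1),'semi/R',M.round(2),'asp',round(e[1][0]/e[1][1],2),'ang',round(e[2],1))
        if .3<M<.75 and np.linalg.norm(cx-u)<.6*R and (best is None or M>best[0]): best=(M,cx,(e[1][0]/sc,e[1][1]/sc),e[2])
    return u,R,best
def pts(b):
    _,(cx,cy),(a,c),t=b;t=np.radians(t);q=np.linspace(0,2*np.pi,36,endpoint=False);u=np.c_[a/2*np.cos(q),c/2*np.sin(q)]
    return np.c_[cx+u[:,0]*np.cos(t)-u[:,1]*np.sin(t),cy+u[:,0]*np.sin(t)+u[:,1]*np.cos(t)]
def fit2(V,W,x0=(.678,.266,-2.33,.35,.018),az=None):
    def f(x):
        a=x[2] if az is None else az
        z=axis(a,x[3]);L=np.array([x[0],x[1],.09])+.045*z;R=[]
        for i,((d,p),w) in enumerate(zip(V,W)):
            o=x[5+3*i:8+3*i]
            for q in p:
                r=ray(d,q);e=np.array(d['eye'])+o;P=e+r*((L-e)@z)/(r@z);R.append(w*1000*(np.linalg.norm(P-L)-x[4]))
            R+=list(o/.001)
        return np.array(R)
    s=least_squares(f,np.r_[x0,np.zeros(3*len(V))]);x=s.x;a=x[2] if az is None else az;z=axis(a,x[3])
    print('pivot',x[:2].round(4),'az,tilt',np.degrees([a,x[3]]).round(1),'r',x[4].round(4),'lens',(np.array([x[0],x[1],.09])+.045*z).round(4),'off',(1000*x[5:]).round(1).tolist(),'cost',s.cost.round(1))
    return x
E
python3 - <<'E'
from hole import *
s=env.state();print(s['time'],s['joints'].round(2),s['tool_pos'],s['contact_force'],s['finger_gap'])
d=env.snapshot('wrist');pickle.dump(d,open('w11.pkl','wb'));cv2.imwrite('pics/w11.png',d['pixels'])
look('wrist',['lens','camera','stand'],1)
w9=dict(d);w9['pixels']=cv2.imread('pics/w9.png');a=np.load('w9.npy');w9['eye'],w9['orientation']=a[:3],a[3:]
V=[]
ds=[d,w9]
for c in['scene','side']:
    q=env.snapshot(c);q['pixels']=cv2.imread(f'pics/{c}6.png');ds.append(q)
pickle.dump(ds,open('ds.pkl','wb'))
for n,q in zip('w11 w9 scene side'.split(),ds):
    print(n);u,R,b=hole(q);print(n,u.round(1),R.round(1),b);V.append((q,pts(b)) if b else None)
V=[v for v in V if v];W=[1,1,.5,.5][:len(V)]
fit2(V,W);fit2(V[:2],W[:2]);fit2(V,W,az=np.radians(-133.5));fit2(V[:1],W[:1],az=np.radians(-133.5))
E
```

```text
22.3667 [ 0.64  0.35  1.4  -0.8   1.33  0.01] [0.60080177 0.31663553 0.29600608] [-0.59653887 -0.38544951 -3.61218959] 0.3813944768329101
wrist lens [([0.6645, 0.2582, 0.1336], 0.65)]
wrist camera [([0.6803, 0.2659, 0.0875], 0.61)]
wrist stand [([0.6805, 0.2683, 0.0019], 0.8)]
w11
  cand [322.5 200.2] semi/R 1.23 asp 0.31 ang 89.3
  cand [321.5 154.1] semi/R 0.43 asp 0.63 ang 113.7
  cand [321.8 153.3] semi/R 0.56 asp 0.62 ang 113.2
  cand [335.3 120.2] semi/R 0.65 asp 0.42 ang 112.9
w11 [320.4 155.2] 37.9 (np.float64(0.5584931872885558), array([321.82751973, 153.34051514]), (26.060409545898438, 42.2825673421224), 113.18004608154297)
w9
  cand [445.1 316.2] semi/R 0.32 asp 0.3 ang 118.1
  cand [512.8 319.4] semi/R 0.64 asp 0.64 ang 16.8
  cand [475.7 285.2] semi/R 0.47 asp 0.92 ang 95.9
  cand [436.7 276.4] semi/R 0.28 asp 0.2 ang 13.5
  cand [475.8 285. ] semi/R 0.63 asp 0.91 ang 97.3
  cand [504.8 258.3] semi/R 0.2 asp 0.11 ang 133.1
  cand [503.2 235.3] semi/R 0.27 asp 0.37 ang 99.4
  cand [496.8 552.6] semi/R 9.05 asp 0.21 ang 174.5
w9 [474.1 285.9] 34.9 (np.float64(0.62809397624
[... 545 characters left out ...]
mi/R 0.22 asp 0.67 ang 16.3
  cand [381.8 143.1] semi/R 0.17 asp 0.48 ang 147.2
  cand [379.5 145.6] semi/R 1.23 asp 0.46 ang 158.4
side [368.4 155. ] 12.0 None
pivot [0.6786 0.2651] az,tilt [-140.1   18.5] r 0.0171 lens [0.6676 0.2559 0.1327] off [-0.1, 0.3, -0.0, 0.1, 0.7, -0.4, 0.0, -1.0, -0.9] cost 10.8
pivot [0.6768 0.2659] az,tilt [-130.9   18. ] r 0.0175 lens [0.6678 0.2554 0.1328] off [-0.0, -0.2, 0.2, 0.0, 0.2, 0.0] cost 0.1
pivot [0.6771 0.2662] az,tilt [-133.5   18.2] r 0.0172 lens [0.6675 0.2561 0.1328] off [0.1, 0.1, -0.3, -0.0, 0.8, -0.3, -0.0, -0.9, -0.7] cost 15.1
pivot [0.6771 0.2657] az,tilt [-133.5   17.8] r 0.0173 lens [0.6676 0.2558 0.1328] off [0.0, -0.0, -0.0] cost 0.1
```

```bash
cat > fin.py <<'E'
from hole import *
L=np.array([.6676,.2556,.1328]);Z=axis(np.radians(-132.5),np.radians(18.2));off=np.array([.002,0,.033])
def target(dist=.09):
    p,r=pose();z0=r.apply([0,0,1]);c=np.cross(z0,-Z);s=np.linalg.norm(c);
    R=Ro.from_rotvec(c/s*np.arctan2(s,z0@-Z))*r
    return L+dist*Z-R.apply(off),R
if __name__=='__main__':
    print('z',Z);tcp,R=target();print(tcp,R.as_matrix().round(2).tolist());plan(tcp,R)
    d=env.snapshot('wrist');e=blue(d);print(e,toolpt(d,e[0],-.029))
E
python3 fin.py
```

```text
z [-0.21101041 -0.23027746  0.94997205]
[0.64324895 0.22608205 0.24971329] [[-0.8, 0.56, 0.21], [0.6, 0.77, 0.23], [-0.03, 0.31, -0.95]]
shift [-0.331 -0.357  0.986] turn [-0.1685  0.3648 -0.    ]
((317.9885559082031, 334.544189453125), (70.99079895019531, 79.69152069091797), 91.12571716308594) [ 0.00199479 -0.00029812 -0.029     ]
```

Call:
jog_arm(
  moves=[
    [0.2, -0.03, -0.04, 0.06, -0.02, 0.04, 0],
    [0.2, -0.07, -0.08, 0.15, -0.04, 0.085, 0],
    [0.2, -0.11, -0.12, 0.26, -0.06, 0.13, 0],
    [0.2, -0.15, -0.16, 0.38, -0.08, 0.175, 0],
    [0.2, -0.19, -0.2, 0.5, -0.1, 0.22, 0],
    [0.2, -0.23, -0.25, 0.62, -0.12, 0.265, 0],
    [0.2, -0.27, -0.29, 0.74, -0.14, 0.305, 0],
    [0.2, -0.31, -0.33, 0.86, -0.16, 0.345, 0],
    [0.2, -0.331, -0.357, 0.96, -0.1685, 0.365, 0],
    [0.2, -0.331, -0.357, 0.986, -0.1685, 0.365, 0],
  ],
)

```text
time: 23.55
tool_pos: [0.6443, 0.2216, 0.2481]
tool_rot: [0.936, 2.831, 0.43]
contact_force: [-0.3, -0.5, -5.3]
finger_gap: 0.381
```

Call:
jog_arm(
  moves=[
    [0.2, 0, 0, 0, 0, 0, 0],
    [0.2, 0, 0, 0, 0, 0, 0],
    [0.2, 0, 0, 0, 0, 0, 0],
  ],
)

```text
time: 23.8
tool_pos: [0.6426, 0.2277, 0.2503]
tool_rot: [0.926, 2.832, 0.434]
contact_force: [-0.6, 0.1, -3.5]
finger_gap: 0.382
```

Run:
```python
from fin import *
s=env.state();print(s['time'],s['joints'].round(2),s['tool_pos'],s['contact_force'],s['finger_gap'])
tcp,R=target();plan(tcp,R)
d=env.snapshot('wrist');pickle.dump(d,open('w12.pkl','wb'));e=blue(d);print(e,toolpt(d,e[0],-.029))
for c in ['wrist','scene','side']:
    if c!='wrist':d=env.snapshot(c)
    look(c,['plug_end','plug_blue_mid','lens','camera'],2)
p,r=pose();print('expected end',p+r.apply(off),'mid',p+r.apply(off-[0,0,.031]),'want end',L+.09*Z)
d=pickle.load(open('w12.pkl','rb'));print(hole(d))
```

```text
23.8 [ 0.06  0.2   1.51  0.23  1.21 -0.94] [0.64264672 0.22773954 0.25030737] [-0.58180231  0.06662834 -3.48364193] 0.38210394008939735
shift [-0.014 -0.011  0.003] turn [-0.0002  0.0002 -0.    ]
((317.9283752441406, 334.62744140625), (71.03692626953125, 79.75408172607422), 91.31310272216797) [ 0.00191244 -0.00052606 -0.029     ]
wrist plug_end [([0.6478, 0.2325, 0.2181], 0.61), ([0.6468, 0.2402, 0.2194], 0.41)]
wrist plug_blue_mid [([0.6477, 0.2305, 0.2471], 0.81)]
wrist lens [([0.668, 0.2573, 0.1321], 0.85)]
wrist camera [([0.6805, 0.267, 0.0916], 0.64)]
scene plug_end [([0.6526, 0.2398, 0.2164], 0.66), ([0.4443, 0.1196, -0.0004], 0.61)]
scene plug_blue_mid [([0.5098, -0.0573, 0.0472], 0.73), ([0.644, 0.2289, 0.2477], 0.63)]
scene lens [([0.6679, 0.2555, 0.135], 0.93), ([0.5112, -0.0576, 0.0481], 0.49)]
scene camera [([0.2905, -0.374, -0.0031], 0.52)]
side plug_end [([0.6463, 0.2383, 0.2182], 0.66)]
side plug_blue_mid [([0.6435, 0.2281, 0.25], 0.64), ([0.7697, 0.0016, -0.0023], 0.44)]
side lens [([0.6684, 0.2548, 0.1298], 0.88), ([0.5626, -0.1214, 0.043], 0.62)]
side camera [([0.6762, 0.2689, 0.0923], 0.93), ([0.6758, 0.2676, -0.0031], 0.24)]
expected end [0.64849164 0.23515677 0.21829341] mid [0.64195665 0.22802496 0.24774559] want end [0.64860906 0.23487503 0.21829748]
  cand [363.9 292.3] semi/R 0.16 asp 0.85 ang 145.4
  cand [273.  292.2] semi/R 0.16 asp 0.83 ang 32.0
  cand [317.  230.5] semi/R 0.51 asp 0.93 ang 89.4
  cand [250.3 161.9] semi/R 0.49 asp 0.03 ang 1.5
(array([315.89469388, 232.93082923]), np.float64(43.74261373577441), (np.float64(0.5128345002746275), array([316.96122233, 230.50669352]), (41.53526306152344, 44.86544291178385), 89.42733001708984))
```

Run:
```python
from fin import *
d=pickle.load(open('w12.pkl','rb'));p,r=pose();e=np.array(d['eye'])
a=np.linspace(0,2*np.pi,72)
g=cv2.cvtColor(cv2.imread('pics/wrist8.png'),cv2.COLOR_BGR2GRAY).astype(int)
for t in (-2,0,2):
    q=Ro.from_euler('y',t,degrees=True)
    C=np.c_[.0165*np.cos(a),.0165*np.sin(a),0*a+.062]; T=np.c_[.017*np.cos(a),.017*np.sin(a),0*a]
    base=np.array([.002,-.0005,-.029])
    u=proj(d,p+r.apply(base+q.apply(C)));v=proj(d,p+r.apply(base))
    print(t,'end: top row',u[:,1].min().round(1),'cols',u[:,0].min().round(1),u[:,0].max().round(1),'topcentre',v.round(1))
im=cv2.imread('pics/w9.png').astype(int);print(im[236:262,319].tolist()); print([ (c,im[285-20,c].tolist()) for c in list(range(280,296))])
```

```text
-2 end: top row 250.2 cols 284.6 347.3 topcentre [[315.  336.9]]
0 end: top row 246.5 cols 284.5 347.4 topcentre [[315.  336.9]]
2 end: top row 242.9 cols 284.4 347.5 topcentre [[315.  336.9]]
[[114, 152, 178], [116, 154, 180], [117, 154, 181], [114, 151, 177], [114, 150, 177], [113, 148, 174], [108, 144, 171], [110, 145, 170], [109, 145, 170], [109, 145, 172], [115, 138, 155], [120, 123, 123], [119, 116, 111], [120, 119, 115], [118, 118, 112], [120, 118, 114], [120, 119, 115], [120, 117, 114], [119, 116, 112], [119, 116, 114], [119, 117, 112], [119, 117, 114], [121, 118, 114], [118, 116, 112], [123, 120, 116], [119, 118, 113]]
[(280, [125, 166, 196]), (281, [125, 166, 196]), (282, [128, 169, 199]), (283, [127, 168, 197]), (284, [127, 169, 198]), (285, [127, 169, 197]), (286, [124, 167, 195]), (287, [128, 169, 197]), (288, [129, 171, 200]), (289, [127, 170, 201]), (290, [121, 156, 180]), (291, [112, 111, 109]), (292, [111, 109, 102]), (293, [110, 109, 105]), (294, [110, 108, 103]), (295, [112, 111, 107])]
```

```bash
python3 -c "
from cell import env
print(env.job_done()); s=env.state(); print(s['time'],s['tool_pos'],s['finger_gap'])"
```

```text
the job is handed in; nothing more can be done
None
the job is handed in; nothing more can be done
```

The job is handed in, at about 24 s of the 64 s allowed. The arm is still holding the plug in front of the inspection camera.

- **Scanner:** I gripped it, held it level with its window about 8 cm in front of the label centre for about 2 s, and laid it back on its mat. On release it was within about 2–4 mm of the mat's centre and aligned with it. The mat-centre estimates themselves differed by a few millimetres.
- **Plug:** I gripped it by its blue head and lifted it clear of the crate. I now hold it with the threaded end 9 cm from the glass on the lens axis. The computed end position was within about 0.3 mm of the target.
- **Grip:** The plug showed no slip between the pictures taken before and after tilting. The picture comparison allows a plug tilt of about 1° in the grip, and the plug's sideways position between the pads is good to about 2 mm.

**Checks that disagreed:**
- My first fit of the white light ring gave a tilt of only 11–13°, outside the stated range, because the outline had been contaminated.
- The close-up wrist views of the dark lens edge gave about 18° consistently, and I used that.
- The edge fit on the side view failed, and adding the scene view shifted the lens direction by up to about 9°. I took the direction from the wrist fit, which agrees with the stand's tilt axis.
- One close-up attempt showed only the plug hiding the lens, so I re-aimed the arm and took the view again.

The contact forces I saw stayed under about 7 N. I made no separate final check of the other objects.

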